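Clamp the jamb block and hold the hinge leaf lined up for its pin

TASK

Turn the chuck's sleeve clockwise by its yellow post until the three jaws grip the jamb block's shank firmly. Then pick up the red hinge leaf, bring its knuckle into the gap between the two jamb knuckles so that the holes line up well enough for the pin to be dropped straight through, and finish holding it there in the gripper: upright, midway in the gap, carried by the gripper alone and not leaning on the jamb block. Handle the leaf gently and leave the other things on the bench where they are.

Things in the scene. Friction and masses are not known exactly. Their poses are not given: they have to be found in the camera images.
- sleeve (a joint): angle of the fixture chuck's knurled sleeve, rad: 0 = jaws wide open, grows clockwise seen from above (tightening), hard stop 1.3. The jaws move inwards together, 5 mm per rad; they meet the shank near 0.80 and grip firmly from about 0.88; turned farther (1.0 or so) it springs back to 0.89 when let go and stays gripping. Friction 0.25 N m (2.5 N at the post), stiffening past 0.80
- lever_grip (a point): gripping point on the upright yellow post at the end of the sleeve's lever arm: a round post 16 mm in diameter, its top at height 95 mm, standing 110 mm from the chuck axis; this point is on the post's axis at height 78 mm. The horizontal arm below it is at height 25 to 37 mm. The post travels in a circle about the chuck axis as the sleeve turns
- chuck: steel fixture chuck fixed to the bench, axis vertical; origin on its axis at bench height. Base flange 116 mm diameter, 14 mm high; sleeve 94 mm diameter, height 18 to 44 mm; jaws up to height 64 mm. In its frame the lever arm at sleeve = 0 points 60 degrees from +x towards -y
- jaw0: one of the three steel chuck jaws, 12 mm wide, around the shank (height 46 to 64 mm); origin coincides with the chuck's when open
- jaw1: second chuck jaw, like jaw0
- jaw2: third chuck jaw, like jaw0
- jamb: blue jamb block 36 x 50 x 80 mm (x, y, z) on a round steel shank 20 mm in diameter, loose in the chuck's 23 mm bore until the jaws close. Origin: underside of the shank, on its axis, 14 mm above the bench; z up; block from 56 to 136 mm above the origin. Two steel hinge knuckles stick out on its -x side, see jamb_hole
- jamb_hole (a point): midway in the gap between the jamb's two knuckles, on their vertical hole axis: 42 mm to -x of the shank axis, 96 mm above the jamb origin, about 110 mm above the bench. Knuckles: tubes 28 mm outside, 12 mm hole, each 18 mm tall, with a 40 mm gap between them, open towards -x. Axes parallel to the jamb's
- leaf: loose red hinge leaf, 0.2 to 0.37 kg, standing upright on its foot. Origin at the underside, under the plate's centre. Plate 62 mm long in x, 8 mm thick in y, 78 mm high; foot 62 x 44 x 6 mm; on the +x end a 28 mm high tongue carries one steel knuckle, see leaf_hole
- leaf_hole (a point): centre of the leaf's knuckle hole, 55 mm in x and 40 mm up from the leaf origin; axes parallel to the leaf's, z along the hole. Knuckle: vertical tube 28 mm outside, 12 mm hole, 28 mm tall
- leaf_grip (a point): gripping point on the leaf's plate, 15 mm below its top edge, 63 mm above the leaf's underside; close the fingers along the leaf's y (8 mm)
- pin: bystander: steel hinge pin 8 mm in diameter, about 96 mm long, lying on the bench (14 mm high)
- wrench: bystander: steel wrench lying flat
- screwdriver: bystander: screwdriver lying flat
- hammer: bystander: hammer lying flat
- spray: bystander: spray can, 56 mm diameter, 180 mm tall, origin under it
- jar: bystander: white jar with red lid, 70 mm diameter, 70 mm tall
- carton: bystander: cardboard box 90 x 130 x 60 mm
Things that resemble listed ones, but are neither listed nor needed, are in the scene too. Several things have the shape of the leaf; the one meant has the colours described above.

How it is judged (in metres and radians):
On the way:
1. the three jaws grip the jamb block's shank (contact force between each of jaw0, jaw1, jaw2 and jamb above 4 N and value of joint sleeve above 0.8 rad), for 0.2 s.
At the end, for the whole second after the job is handed in: Jaws each press the shank over 4 N (sleeve past 0.80), block seated, upright within 0.06 rad; hole axes within 4 mm sideways, 0.10 rad; knuckle within 5 mm of mid gap; leaf at rest, held by fingers over 3 N, pressing jamb under 1 N, chuck under 0.5 N; arm off the jamb; bystanders within 30 mm (all of step 1 and angle between jamb's own z axis and vertical below 0.06 rad and height (world z) of jamb below 0.02 m and horizontal distance between leaf_hole and jamb_hole below 0.004 m and z of leaf_hole in the frame of jamb_hole between -0.005 and 0.005 m and angle between the z axis of leaf_hole and the z axis of jamb_hole, either way round below 0.1 rad and height (world z) of leaf above 0.055 m and contact force between leaf and jamb below 1 N and contact force between leaf and chuck below 0.5 N and contact force between the fingers and leaf above 3 N and contact force between each of the arm, the fingers and jamb below 0.5 N and linear speed of leaf below 0.02 m/s); the arm keeps its last pose, push and grip.
It fails at once if a bystander is moved more than 30 mm (distance of any of pin, wrench, screwdriver, hammer, spray, jar, carton from where it was at the start of the episode above 0.03 m).
It fails at once if the leaf is knocked hard against the jamb block (over 25 N) (contact force between leaf and jamb above 25 N).
It also fails if it takes over 64 s, if anything falls off the work surface, if the arm or the gripper's body presses on something with over 40 N, if the wrist force passes 120 N, or if a joint passes its speed limit or range.

ROBOT

A 7-joint arm with a two-finger parallel gripper is mounted at the origin on the work surface. World frame = base frame: x ahead of the robot, y to its left, z up, the work surface at z = 0. Lengths are in mm, angles in degrees, forces in N, time in s.
With the tool pointing down it reaches from about 400 to 925 mm from the base axis. Payload 5.6 kg.
Tool frame: the origin (TCP) lies midway between the tips of the shut fingers; the grasp point (between the pads) lies arm.grip_depth behind it (arm.grip_depth is the distance from the TCP to the grasp point, in mm); z points along the fingers, y is the direction in which the jaws open and shut (so a half turn about z gives the same grasp; the last joint's range is limited). The gripper opens to 85 mm and grips with 20 to 120 N. Pads are 22 mm wide; open, the fingers measure 114 mm over their backs; the gripper's body (76 mm by 85 mm) begins 54 mm behind the grasp point. The pads swing forward as they close: fully open they stand 13 mm farther back than shut.
Start: joints at [72.938, 26.786, -0.665, 91.828, 0.344, 61.387, -3.226], TCP at [163.792, -629.032, 231.29] pointing down, gripper open.
Joint ranges: [-144.91, 144.91], [-17.63, 115.5], [-89.93, 88.59], [15.96, 139.68], [-74.01, 254.01], [8.47, 105.57], [-167.45, 167.45]. Speed limits (degrees/s): [147.25, 147.25, 180, 180, 180, 180, 180].

INTERFACE

Orientations are given as a 3x3 rotation matrix whose columns are the frame's x, y, z axes.
In Python, from workcell import arm gives the robot as it stands. The module is installed in compiled form; this text tells all that it offers.
- The arm moves only by the tool step_arm, never from a script. Its argument "steps" is text: rows parted by semicolons, each of 7 numbers parted by spaces: the turn, a rotation vector about the tool's x, y, z in degrees, then the shift along the tool's x, y, z in m, then the closure, from -1 (fully open) to 1 (shut). In form: rx ry rz dx dy dz jaw; .... A call has 1 to 12 rows; each row is the pose to reach, as a shift and turn from the pose commanded when the call began, along the tool's axes at that moment; what a row does not reach only later rows make up. A row lasts 1/10 s, in which the tool goes at most 50 mm and 8.59 degrees, less where a joint would pass 70% of its speed; a pose out of reach is approached as far as the arm can. A call with a gripper value outside its range is refused whole. The fingers move at their own pace and stop on an object; the grip force is fixed at half the most. Time passes only in rows, so rows that repeat a pose let the fingers close. It gives the time, the measured TCP pose, the force and the opening at its end, in the units of the state.
- arm.get_state(): the state, without advancing time (a new reading comes with each control period).
- arm.camera(name): name is "side" or "top"; returns (picture, depth): 420x560x3 uint8, red, green, blue; 420x560 float32, mm along the optical axis (not along the pixel's ray), 0 where there is no reading.
- arm.camera_model(name): a dict with "fx", "fy", "cx", "cy" (pixels), "k1" (the pictures are not rectified: a ray, as slopes to the right and down, at radius r is drawn at 1 + k1 r^2 times it, then the intrinsics apply), "R" (3x3) and "t" (3): a world point X has camera coordinates R X + t. Camera axes: x right, y down, z forward; pixel columns grow to the right and rows downward; lengths in mm; the calibration is good to about 2 mm. A picture is of the moment at which its call begins. camera_model takes no time and is no camera call.
- arm.sign_off(): hands the job in, once; it reports no verdict.
Trained networks look in the newest picture that a camera, given by its name, has taken for a name from the list of things; names that differ only in an ending like _2 or _b are one class to them, and where a whole thing is asked for, a point or a joint stands for the part that bears it (a point fixed in the world has none). Each returns a list of dicts, best first, with "conf" (0 to 1); they miss things now and then, are a little off and sometimes report something else, mostly with a low value. They report only what shows in the picture. A call takes as long as a camera call. They do not tell look-alikes from the thing itself.
- arm.masks_of(query, camera): "mask" (420x560 bool, what is visible of it).
- arm.place_of(query, camera): "location" ([x, y, z] in mm, in world coordinates, good to about 4 mm: a listed point, or the origin of a listed thing).
The state is a dict: "time_s": time; "qpos": joint angles; "qd": joint speeds; "effort": joint torques, N m; "eef_pos": TCP position; "ee_rot": TCP orientation; "ft_force": force on the tool from outside, world axes, zero at the start; "moment": the same for the moment, N m; "finger_gap": opening from 0.0 (shut) to 1.0 (fully open).
Only numpy, scipy, OpenCV 4.12 (cv2) and the standard library are available. Lean on these libraries where they do the work, as an engineer would, in place of code of your own. Each camera call takes 0.05 s, during which the arm holds its last target. There are 200 camera calls.

## Working session

There is one attempt and no reset: what is moved stays moved. The work goes in short steps, Python scripts to look and compute and a tool call to move; the robot and the scene stay as the last step left them, time stands still between calls to the robot, and variables do not carry over. Pictures are saved under pics/ and viewed, about 8 in all and at most 12, crops included, and the job is handed in when it is done.

Besides the shell and the picture viewer there is one more tool, called after "Emit:" as name(argument=value, ...) on one line, values as JSON. step_arm: Moves the arm, as the interface text tells. Its arguments: {"type":"object","properties":{"steps":{"type":"string"}},"required":["steps"]}

```bash
mkdir -p pics
cat > h.py <<'E'
import numpy as np, cv2
from workcell import arm
def grab(n):
    p,d=arm.camera(n); return p,d
def save(p,name): cv2.imwrite('pics/'+name,cv2.cvtColor(p,cv2.COLOR_RGB2BGR))
def cam(n):
    m=arm.camera_model(n); return m,np.array(m['R']),np.array(m['t'])
def cloud(d,n):
    m,R,t=cam(n)
    K=np.array([[m['fx'],0,m['cx']],[0,m['fy'],m['cy']],[0,0,1]])
    v,u=np.mgrid[:d.shape[0],:d.shape[1]]
    uv=np.stack([u,v],-1).reshape(-1,1,2).astype(float)
    s=cv2.undistortPoints(uv,K,np.array([m['k1'],0,0,0.])).reshape(-1,2)
    z=d.reshape(-1,1)
    P=(np.hstack([s*z,z])-t)@R
    P[z[:,0]==0]=np.nan
    return P.reshape(d.shape+(3,))
def proj(X,n):
    m,R,t=cam(n)
    c=R@np.array(X)+t; a=c[:2]/c[2]; a=a*(1+m['k1']*(a@a))
    return a*[m['fx'],m['fy']]+[m['cx'],m['cy']]
E
python3 - <<'E'
from h import *
for n in('side','top'):
    p,d=grab(n); save(p,n+'0.png'); np.savez(n+'0.npz',p=p,d=d)
    m,R,t=cam(n); print(n,(-R.T@t).round(),R.round(2).tolist(),m['fx'],m['k1'])
    for q in('lever_grip','chuck','jamb_hole','jamb','leaf','leaf_hole','leaf_grip','spray','jar','carton','pin'):
        print(q,[(round(r['conf'],2),np.round(r['location']).tolist(),proj(r['location'],n).round().tolist()) for r in arm.place_of(q,n)])
s=arm.get_state();print(s['time_s'],s['ee_rot'],arm.grip_depth,s['finger_gap'])
E
```

```text
side [ 377. -770.  593.] [[0.98, -0.21, -0.02], [-0.13, -0.5, -0.86], [0.17, 0.84, -0.52]] 409.3723070729254 0.0021114643482695672
lever_grip [(0.76, [640.0, -215.0, 80.0], [357.0, 278.0])]
chuck []
jamb_hole [(0.93, [554.0, -91.0, 106.0], [297.0, 236.0]), (0.65, [697.0, 253.0, -1.0], [314.0, 195.0])]
jamb [(0.77, [598.0, -109.0, 16.0], [318.0, 272.0])]
leaf [(0.97, [552.0, 52.0, -5.0], [281.0, 241.0]), (0.74, [540.0, 294.0, -1.0], [260.0, 195.0])]
leaf_hole [(0.85, [598.0, 214.0, 41.0], [285.0, 192.0]), (0.71, [554.0, 101.0, 38.0], [278.0, 216.0]), (0.66, [533.0, 347.0, 37.0], [254.0, 176.0]), (0.51, [636.0, -216.0, 79.0], [355.0, 278.0])]
leaf_grip [(0.87, [534.0, 301.0, 61.0], [256.0, 175.0]), (0.62, [549.0, 195.0, 63.0], [268.0, 191.0]), (0.58, [552.0, 50.0, 62.0], [281.0, 219.0])]
spray [(0.74, [554.0, 194.0, 62.0], [270.0, 191.0]), (0.57, [732.0, 128.0, -1.0], [339.0, 215.0]), (0.37, [418.0, -282.0, 4.0], [249.0, 354.0])]
jar [(0.64, [698.0, 251.0, -3.0], [314.0, 196.0])]
carton [(0.71, [672.0, 436.0, 3.0], [291.0, 169.0])]
pin [(0.67, [550.0, -92.0, 105.0], [295.0, 237.0]), (0
[... 625 characters left out ...]
.0, 223.0]), (0.75, [598.0, 218.0, 41.0], [205.0, 200.0]), (0.6, [561.0, 106.0, 39.0], [244.0, 213.0])]
leaf_grip [(0.92, [557.0, 49.0, 61.0], [263.0, 212.0]), (0.91, [537.0, 294.0, 62.0], [177.0, 220.0]), (0.85, [556.0, 189.0, 65.0], [214.0, 213.0]), (0.61, [604.0, 216.0, 38.0], [206.0, 198.0])]
spray [(0.92, [733.0, 127.0, -2.0], [238.0, 158.0])]
jar [(0.82, [696.0, 255.0, 3.0], [195.0, 170.0])]
carton [(0.69, [667.0, 440.0, 4.0], [133.0, 180.0])]
pin [(0.63, [401.0, -14.0, -0.0], [286.0, 269.0])]
1.2 [[ 9.67728632e-01  2.51994632e-01 -8.09320923e-06]
 [ 2.51994631e-01 -9.67728631e-01 -4.77863366e-05]
 [-1.98739306e-05  4.42047609e-05 -9.99999999e-01]] 18.700000000000003 0.9991689486578037
```

View pics/side0.png

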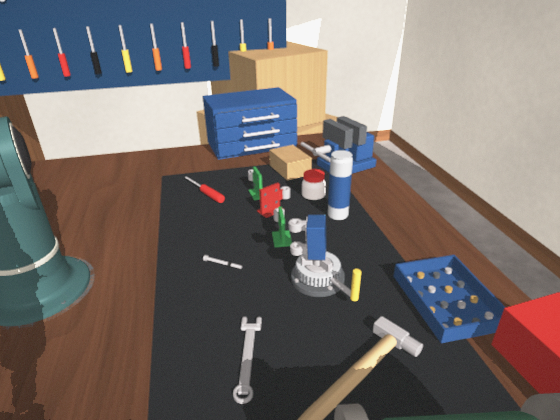

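View pics/top0.png

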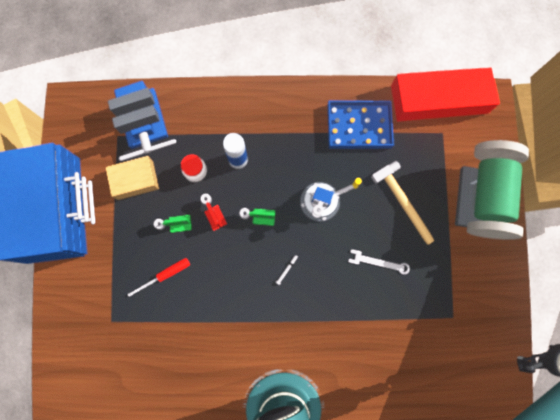

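Three leaf-shaped things show in the top picture: the red one at (213,215), a green one at (263,216) and a green one at (175,223). The red one is the target. The chuck and jamb are at (319,201), and the yellow post is at (357,182). Next I'll measure the post and leaf precisely and check a close crop.

```bash
cat >> h.py <<'E'
def hsvmask(p,lo,hi):
    return cv2.inRange(cv2.cvtColor(p,cv2.COLOR_RGB2HSV),lo,hi)>0
def pts(n,p,d,mask,c,r,zr):
    P=cloud(d,n); ok=mask&np.isfinite(P[...,0])
    Q=P[ok]; return Q[(np.hypot(Q[:,0]-c[0],Q[:,1]-c[1])<r)&(Q[:,2]>zr[0])&(Q[:,2]<zr[1])]
E
python3 - <<'E'
from h import *
for n in('side','top'):
    z=np.load(n+'0.npz');p,d=z['p'],z['d']
    yel=hsvmask(p,(20,120,80),(35,255,255)); 
    Q=pts(n,p,d,yel,(640,-214),40,(40,110)); print(n,'yel',len(Q),Q.mean(0).round(1),Q.min(0).round(),Q.max(0).round())
    red=hsvmask(p,(0,120,60),(8,255,255))|hsvmask(p,(172,120,60),(180,255,255))
    Q=pts(n,p,d,red,(555,190),60,(55,95)); print('redtop',len(Q),Q.mean(0).round(1),Q.min(0).round(),Q.max(0).round())
    e=np.linalg.svd((Q-Q.mean(0))[:,:2],full_matrices=False)[2][0];print('yaw',np.degrees(np.arctan2(e[1],e[0])))
    blue=hsvmask(p,(100,100,40),(125,255,255)); Q=pts(n,p,d,blue,(600,-111),60,(142,160)); print('jambtop',len(Q),Q.mean(0).round(1))
    if len(Q)>5: r=cv2.minAreaRect(Q[:,:2].astype(np.float32));print(r)
    P=cloud(d,n); st=(cv2.cvtColor(p,cv2.COLOR_RGB2HSV)[...,1]<60)
    Q=pts(n,p,d,st,(552,-93),25,(130,150)); print('kn',len(Q),Q.mean(0).round(1))
    Q=pts(n,p,d,st,(598,217),25,(48,60)); print('leafkn',len(Q),Q.mean(0).round(1))
a=np.load('top0.npz')['p'][150:250,150:380]; b=np.load('side0.npz')['p'][150:310,220:400]
a=cv2.resize(a,None,fx=3,fy=3,interpolation=2);b=cv2.resize(b,(320,284),interpolation=2)
c=np.zeros((584,690,3),np.uint8);c[:300]=a;c[300:,:320]=b;save(c,'crop1.png')
E
```

```text
side yel 214 [ 636.  -218.8   71.6] [ 629. -223.   40.] [ 645. -208.   96.]
redtop 157 [549.9 189.8  68.8] [522. 174.  55.] [578. 206.  79.]
yaw -154.47778931242158
jambtop 284 [ 586.8 -115.7  149.1]
((587.7803955078125, -111.59011840820312), (50.42873764038086, 33.95459747314453), 72.54745483398438)
kn 204 [ 551.5 -101.9  141.3]
leafkn 36 [600.9 214.   52.1]
top yel 50 [ 638.1 -212.6   82.3] [ 632. -222.   46.] [ 647. -205.   98.]
redtop 80 [552.8 191.1  75.4] [523. 176.  55.] [587. 207.  86.]
yaw -154.4164946622674
jambtop 216 [ 588.5 -111.1  150. ]
((588.9970703125, -110.73838806152344), (47.83966064453125, 33.1602897644043), 71.27499389648438)
kn 89 [554.  -98.7 144.6]
leafkn 55 [601.8 215.6  53.6]
```

View pics/crop1.png

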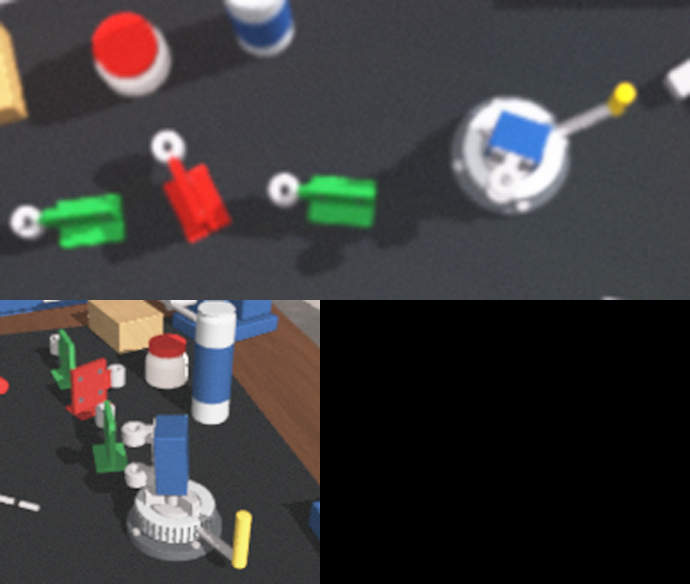

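The crop confirms the red leaf at full-frame (213,215), pointing about 26° off +x, and it is clear of the green ones. The post measures about (639,-214), 110 mm from the chuck axis at (599,-111), which matches the description. I'll go to it now.

Emit:
step_arm(steps="0 0 -97 0.564 -0.282 0.081 -1;0 0 -97 0.564 -0.282 0.081 -1;0 0 -97 0.564 -0.282 0.081 -1;0 0 -97 0.564 -0.282 0.081 -1;0 0 -97 0.564 -0.282 0.081 -1;0 0 -97 0.564 -0.282 0.081 -1;0 0 -97 0.564 -0.282 0.081 -1;0 0 -97 0.564 -0.282 0.081 -1;0 0 -97 0.564 -0.282 0.081 -1;0 0 -97 0.564 -0.282 0.081 -1;0 0 -97 0.564 -0.282 0.081 -1;0 0 -97 0.564 -0.282 0.081 -1")

```text
time_s: 2.4
eef_pos: [613.1, -236.3, 154.6]
ee_rot: [[-0.371, 0.929, 0.0], [0.929, 0.371, -0.0], [-0.0, 0.0, -1.0]]
ft_force: [-0.6, -0.6, 1.2]
finger_gap: 1.001
```

Emit:
step_arm(steps="0 0 0 0.011 0.032 0 -1;0 0 0 0.011 0.032 0.03 -1;0 0 0 0.011 0.032 0.06 -1;0 0 0 0.011 0.032 0.09 -1;0 0 0 0.011 0.032 0.0955 -1;0 0 0 0.011 0.032 0.0955 -1;0 0 0 0.011 0.032 0.0955 -1")

```text
time_s: 3.1
eef_pos: [638.6, -215.6, 60.9]
ee_rot: [[-0.368, 0.93, 0.002], [0.93, 0.368, -0.001], [-0.001, 0.002, -1.0]]
ft_force: [0.4, 0.3, 1.1]
finger_gap: 0.999
```

Run:
```python
from h import *
s=arm.get_state();print(s['eef_pos'],s['ft_force'])
p,d=grab('side');save(cv2.resize(p[190:330,260:440],None,fx=3.5,fy=3.5),'post.png')
```

```text
[ 638.64663869 -215.61551821   60.93398093] [0.40234296 0.34969367 1.14215954]
```

View pics/post.png

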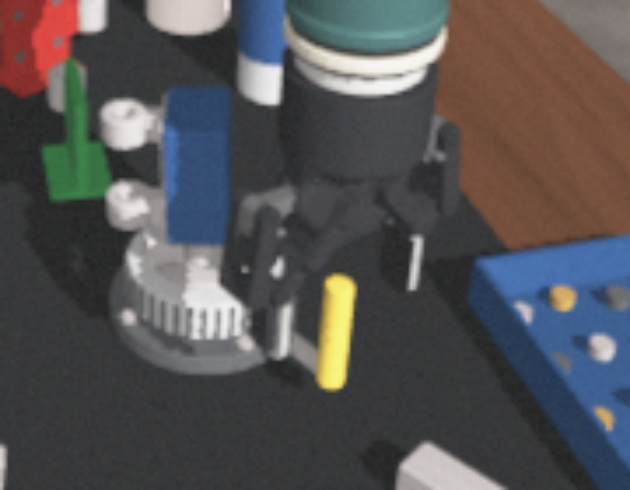

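The picture shows the post (crop (337,330)) midway between the fingertips at crop (280,350) and (415,285). Closing now.

Emit:
step_arm(steps="0 0 0 0 0 0 1;0 0 0 0 0 0 1;0 0 0 0 0 0 1;0 0 0 0 0 0 1;0 0 0 0 0 0 1;0 0 0 0 0 0 1;0 0 0 0 0 0 1;0 0 0 0 0 0 1")

```text
time_s: 3.95
eef_pos: [638.0, -215.4, 59.8]
ee_rot: [[-0.368, 0.93, 0.001], [0.93, 0.368, -0.0], [-0.001, 0.001, -1.0]]
ft_force: [0.4, -0.7, 3.9]
finger_gap: 0.167
```

Run:
```python
import numpy as np
# tool at call start: y yaw a (tool y dir 21.6deg), x dir=y+90; chuck rel: centre c, tcp p
c=np.array([599,-111.]);p=np.array([639,-214.])
x=np.array([-.368,.93]);y=np.array([.93,.368])
for th in range(7,68,5):
    t=np.radians(-th);R=np.array([[np.cos(t),-np.sin(t)],[np.sin(t),np.cos(t)]])
    d=R@(p-c)+c-p; print(f"0 0 {th} {d@x/1e3:.4f} {d@y/1e3:.4f} 0 1;",round(np.radians(th),2))
```

```text
0 0 7 0.0009 -0.0135 0 1; 0.12
0 0 12 0.0026 -0.0230 0 1; 0.21
0 0 17 0.0050 -0.0323 0 1; 0.3
0 0 22 0.0083 -0.0413 0 1; 0.38
0 0 27 0.0124 -0.0501 0 1; 0.47
0 0 32 0.0172 -0.0585 0 1; 0.56
0 0 37 0.0227 -0.0664 0 1; 0.65
0 0 42 0.0289 -0.0738 0 1; 0.73
0 0 47 0.0357 -0.0806 0 1; 0.82
0 0 52 0.0430 -0.0868 0 1; 0.91
0 0 57 0.0509 -0.0924 0 1; 0.99
0 0 62 0.0593 -0.0972 0 1; 1.08
0 0 67 0.0680 -0.1013 0 1; 1.17
```

Emit:
step_arm(steps="0 0 7 0.0009 -0.0135 0 1;0 0 12 0.0026 -0.0230 0 1;0 0 17 0.0050 -0.0323 0 1;0 0 22 0.0083 -0.0413 0 1;0 0 27 0.0124 -0.0501 0 1;0 0 32 0.0172 -0.0585 0 1;0 0 37 0.0227 -0.0664 0 1;0 0 42 0.0289 -0.0738 0 1;0 0 47 0.0357 -0.0806 0 1;0 0 47 0.0357 -0.0806 0 1")

```text
time_s: 4.95
eef_pos: [549.2, -212.5, 59.8]
ee_rot: [[0.43, 0.903, 0.0], [0.903, -0.43, -0.001], [-0.001, 0.001, -1.0]]
ft_force: [1.0, -2.8, 2.3]
finger_gap: 0.169
```

Emit:
step_arm(steps="0 0 4 0.0003 -0.0077 0 1;0 0 7 0.0009 -0.0135 0 1;0 0 10 0.0018 -0.0192 0 1;0 0 12 0.0026 -0.0230 0 1;0 0 12 0.0026 -0.0230 0 1;0 0 12 0.0026 -0.0230 0 1")

```text
time_s: 5.55
eef_pos: [531.3, -201.7, 59.8]
ee_rot: [[0.606, 0.795, 0.003], [0.795, -0.606, -0.003], [-0.0, 0.004, -1.0]]
ft_force: [3.8, -5.2, 0.3]
finger_gap: 0.169
```

Emit:
step_arm(steps="0 0 3 0.0002 -0.0058 0 1;0 0 5 0.0004 -0.0096 0 1;0 0 5 0.0004 -0.0096 0 1;0 0 5 0.0004 -0.0096 0 1")

```text
time_s: 5.95
eef_pos: [524.4, -196.1, 59.8]
ee_rot: [[0.673, 0.74, 0.004], [0.74, -0.673, -0.003], [0.0, 0.005, -1.0]]
ft_force: [4.6, -7.3, -1.0]
finger_gap: 0.17
```

Emit:
step_arm(steps="0 0 0 0 0 0 -1;0 0 0 0 0 0 -1;0 0 0 0 0 0 -1;0 0 0 0 0 0 -1;0 0 0 0 0 0 -1;0 0 0 0 0 -0.04 -1;0 0 0 0 0 -0.09 -1;0 0 0 0 0 -0.14 -1;0 0 0 0 0 -0.18 -1;0 0 0 0 0 -0.2 -1;0 0 0 -0.07 0 -0.2 -1;0 0 0 -0.07 0 -0.2 -1")

```text
time_s: 7.15
eef_pos: [472.4, -247.5, 260.0]
ee_rot: [[0.676, 0.737, -0.002], [0.737, -0.676, -0.002], [-0.002, -0.0, -1.0]]
ft_force: [-0.7, -0.9, 0.4]
finger_gap: 1.007
```

Run:
```python
from h import *
s=arm.get_state();print(s['time_s'],s['eef_pos'],np.round(s['qpos']))
for n in('side','top'):
    p,d=grab(n);np.savez(n+'1.npz',p=p,d=d)
    for q in('jamb_hole','jamb','chuck','lever_grip'): print(n,q,[(round(r['conf'],2),np.round(r['location']).tolist()) for r in arm.place_of(q,n)])
    yel=hsvmask(p,(20,120,80),(35,255,255)); 
    Q=pts(n,p,d,yel,(540,-204),40,(40,110)); print(n,'yel',len(Q),Q.mean(0).round(1))
    blue=hsvmask(p,(100,100,40),(125,255,255)); 
    for zr in((80,100),(100,120),(120,142),(144,160)):
        Q=pts(n,p,d,blue,(600,-111),60,zr); print('jamb',zr,len(Q),Q.mean(0).round(1),cv2.minAreaRect(Q[:,:2].astype(np.float32)) if len(Q)>5 else '')
p=np.load('top1.npz')['p'][150:260,250:400];a=cv2.resize(p,None,fx=3,fy=3)
b=cv2.resize(np.load('side1.npz')['p'][200:310,250:400],None,fx=3,fy=3);save(np.vstack([a[:300],b[:300]]),'j1.png')
```

```text
7.15 [ 472.43095078 -247.47298896  259.97664573] [ 33.  14. -11. 106.   3.  60. -21.]
side jamb_hole [(0.68, [558.0, -92.0, 113.0])]
side jamb [(0.86, [601.0, -110.0, 14.0]), (0.5, [600.0, -111.0, -0.0])]
side chuck [(0.58, [597.0, -114.0, 1.0])]
side lever_grip [(0.62, [546.0, -213.0, 79.0])]
side yel 204 [ 545.7 -217.1   72.1]
jamb (80, 100) 133 [ 587.6 -136.1   90.3] ((602.11181640625, -126.5238265991211), (56.44241714477539, 26.790674209594727), 33.05635070800781)
jamb (100, 120) 138 [ 587.  -136.2  110. ] ((591.8693237304688, -134.94114685058594), (39.316917419433594, 17.99346923828125), 8.572627067565918)
jamb (120, 142) 166 [ 587.  -136.1  130.9] ((596.5982055664062, -131.82525634765625), (49.07223892211914, 24.455814361572266), 23.081727981567383)
jamb (144, 160) 260 [ 594.2 -117.1  149.2] ((595.3773803710938, -113.64271545410156), (52.64678955078125, 33.58414840698242), 69.21033477783203)
top jamb_hole [(0.97, [557.0, -93.0, 108.0])]
top jamb [(0.91, [600.0, -112.0, 14.0]), (0.69, [550.0, 190.0, -0.0])]
top chuck [(0.65, [594.0, -115.0, -1.0])]
top lever_grip [(0.89, [549.0, -214.0, 76.0])]
top yel 43 [ 547.2 -210.4   85.9]
jamb (80, 100) 0 [nan nan nan] 
jamb (100, 120) 0 [nan nan nan] 
jamb (120, 142) 2 [ 594.8 -105.6  138.4] 
jamb (144, 160) 218 [ 595.8 -113.5  150. ] ((596.3643798828125, -113.4322280883789), (47.6585807800293, 35.500022888183594), 70.00823974609375)<stdin>:10: RuntimeWarning: Mean of empty slice.
  ret = um.true_divide(
```

View pics/j1.png

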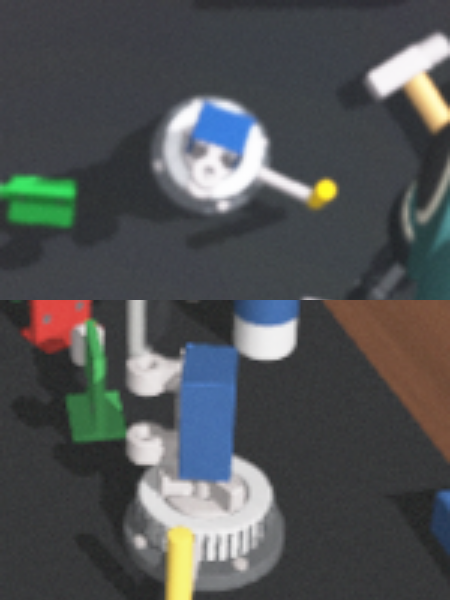

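The jaws have closed. The block top moved from (588,-111) to (596,-113), so it is upright now, and the post has settled about 0.87 rad from its start. Next is the red leaf, with the grip at about (552,190).

Emit:
step_arm(steps="0 0 8 0.377 -0.237 0.11 -1;0 0 16 0.377 -0.237 0.11 -1;0 0 22 0.377 -0.237 0.11 -1;0 0 22 0.377 -0.237 0.11 -1;0 0 22 0.377 -0.237 0.11 -1;0 0 22 0.377 -0.237 0.11 -1;0 0 22 0.377 -0.237 0.11 -1;0 0 22 0.377 -0.237 0.11 -1;0 0 22 0.377 -0.237 0.11 -1;0 0 22 0.377 -0.237 0.11 -1;0 0 22 0.377 -0.237 0.11 -1")

```text
time_s: 8.75
eef_pos: [553.4, 196.9, 148.3]
ee_rot: [[0.899, 0.437, -0.002], [0.437, -0.899, 0.001], [-0.001, -0.002, -1.0]]
ft_force: [0.2, 0.1, -0.2]
finger_gap: 1.0
```

Emit:
step_arm(steps="0 0 0 0 0 0 -1;0 0 0 0 0 0 -1;0 0 0 0 0 0 -1")

```text
time_s: 9.05
eef_pos: [554.9, 191.0, 149.8]
ee_rot: [[0.903, 0.429, 0.001], [0.429, -0.903, -0.001], [0.0, 0.001, -1.0]]
ft_force: [-0.1, -0.1, 0.3]
finger_gap: 1.0
```

Run:
```python
from h import *
s=arm.get_state();print(s['time_s'],s['eef_pos'],np.round(s['qpos']))
p,d=grab('side');red=hsvmask(p,(0,120,60),(8,255,255))|hsvmask(p,(172,120,60),(180,255,255))
Q=pts('side',p,d,red,(555,190),60,(62,76)); print(len(Q),Q.mean(0).round(1)); r=cv2.minAreaRect(Q[:,:2].astype(np.float32)); print(r)
save(cv2.resize(p[120:260,200:360],None,fx=4,fy=4),'leaf.png')
```

```text
9.05 [554.92413742 191.00529417 149.766536  ] [ -9.  28. -17. 104.  10.  50. -96.]
91 [550.  189.5  70.1]
((550.1826171875, 190.78472900390625), (60.91405487060547, 12.888750076293945), 28.924535751342773)
```

View pics/leaf.png

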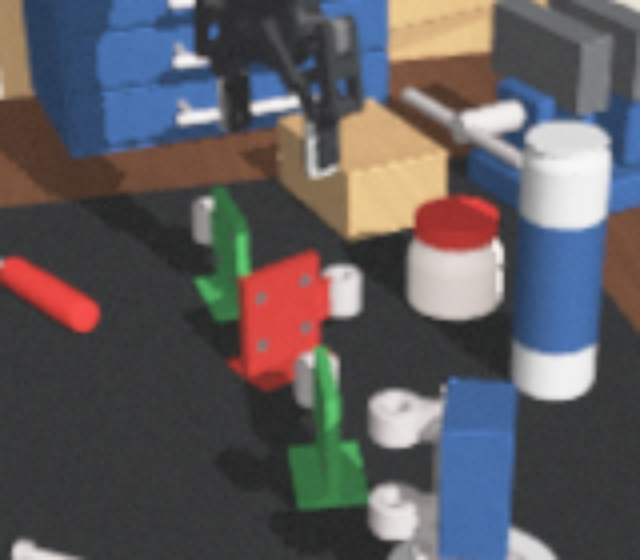

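The picture shows the red leaf at crop (280,320), below the open gripper at crop (280,120), with its knuckle at crop (343,290). Nothing is in the fingers' way, so I'll descend and grip.

Emit:
step_arm(steps="0 0 0 -0.003 -0.002 0.03 -1;0 0 0 -0.003 -0.002 0.06 -1;0 0 0 -0.003 -0.002 0.085 -1;0 0 0 -0.003 -0.002 0.1 -1;0 0 0 -0.003 -0.002 0.1055 -1;0 0 0 -0.003 -0.002 0.1055 -1;0 0 0 -0.003 -0.002 0.1055 -1")

```text
time_s: 9.8
eef_pos: [551.8, 193.8, 44.9]
ee_rot: [[0.902, 0.432, 0.002], [0.432, -0.902, 0.001], [0.002, 0.0, -1.0]]
ft_force: [-0.7, 0.1, -0.1]
finger_gap: 1.001
```

Emit:
step_arm(steps="0 0 0 0 0 0 -0.4;0 0 0 0 0 0 0;0 0 0 0 0 0 0.3;0 0 0 0 0 0 0.5;0 0 0 0 0 0 0.6;0 0 0 0 0 0 0.7;0 0 0 0 0 0 0.8;0 0 0 0 0 0 1;0 0 0 0 0 0 1;0 0 0 0 0 0 1;0 0 0 0 0 0 1")

```text
time_s: 10.9
eef_pos: [551.0, 193.3, 43.8]
ee_rot: [[0.902, 0.432, 0.0], [0.432, -0.902, -0.0], [-0.0, 0.0, -1.0]]
ft_force: [-0.3, -1.7, 1.4]
finger_gap: 0.083
```

Emit:
step_arm(steps="0 0 0 0 0 -0.02 1;0 0 0 0 0 -0.05 1;0 0 0 0 0 -0.08 1;0 0 0 0 0 -0.11 1;0 0 6 -0.024 0.023 -0.11 1;0 0 13 -0.051 0.049 -0.11 1;0 0 20 -0.081 0.075 -0.11 1;0 0 27 -0.111 0.102 -0.11 1;0 0 34 -0.141 0.13 -0.11 1;0 0 41 -0.171 0.158 -0.105 1;0 0 45.6 -0.192 0.175 -0.09 1;0 0 45.6 -0.199 0.182 -0.075 1")

```text
time_s: 12.1
eef_pos: [448.0, -59.2, 118.2]
ee_rot: [[0.938, -0.347, -0.001], [-0.347, -0.938, -0.001], [-0.001, 0.001, -1.0]]
ft_force: [0.4, -0.3, -3.0]
finger_gap: 0.084
```

Emit:
step_arm(steps="0 0 0 0 0 0.003 1;0 0 0 0 0 0.005 1;0 0 0 0 0 0.005 1;0 0 0 0 0 0.005 1;0 0 0 0 0 0.005 1")

```text
time_s: 12.6
eef_pos: [450.6, -55.9, 114.3]
ee_rot: [[0.94, -0.341, 0.001], [-0.341, -0.94, 0.0], [0.001, -0.0, -1.0]]
ft_force: [-0.2, -0.8, -3.0]
finger_gap: 0.087
```

Run:
```python
from h import *
s=arm.get_state();print(s['time_s'],np.round(s['eef_pos'],1),np.round(s['ee_rot'],3).tolist(),np.round(s['qpos']),s['ft_force'],s['finger_gap'])
for n in('side','top'):
    p,d=grab(n);np.savez(n+'2.npz',p=p,d=d)
    for q in('jamb_hole','leaf_hole','leaf_grip'): print(n,q,[(round(r['conf'],2),np.round(r['location'],1).tolist()) for r in arm.place_of(q,n)])
a=cv2.resize(np.load('top2.npz')['p'][160:260,230:380],None,fx=4,fy=4,interpolation=2)[:300]
b=cv2.resize(np.load('side2.npz')['p'][180:290,220:370],None,fx=4,fy=4,interpolation=2)[:300];save(np.vstack([a,b]),'pre.png')
```

```text
12.6 [450.6 -55.9 114.3] [[0.94, -0.341, 0.001], [-0.341, -0.94, 0.0], [0.001, -0.0, -1.0]] [   7.   18.   -5.  124.    3.   38. -109.] [-0.17854432 -0.77850839 -2.95058041] 0.08748777571250607
side jamb_hole [(0.85, [559.9, -92.2, 109.7])]
side leaf_hole [(0.84, [498.4, -76.4, 112.9]), (0.68, [556.8, 106.5, 39.5]), (0.51, [531.1, 347.8, 34.3]), (0.5, [451.2, -54.1, 135.0])]
side leaf_grip [(0.75, [554.8, 53.0, 63.0]), (0.63, [450.6, -56.5, 137.0]), (0.61, [532.5, 298.0, 63.8]), (0.26, [546.9, -211.5, 75.4])]
top jamb_hole [(0.88, [553.3, -95.4, 106.6])]
top leaf_hole [(0.87, [531.7, 348.6, 36.1]), (0.55, [555.9, 105.1, 38.8])]
top leaf_grip [(0.73, [543.4, 292.6, 64.7]), (0.68, [553.9, 49.3, 62.9])]
```

View pics/pre.png

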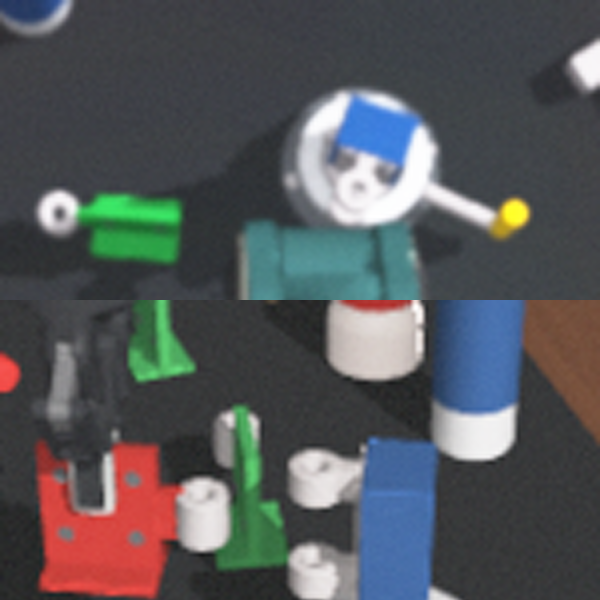

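The leaf hangs upright. In the lower, side-view half, its knuckle is at crop (203,512), level with the jamb gap between the knuckles at crop (318,478) and (318,572). The arm hides it from the top camera. I'll fit 14 mm cylinders to the side-camera depth, so calibration bias cancels.

```bash
cat >> h.py <<'E'
from scipy.optimize import least_squares
def cyl(frames,n,c,zr):
    Q=np.vstack([pts(n,p,d,hsvmask(p,(0,0,60),(180,75,255)),c,19,zr) for p,d in frames])
    f=lambda c:np.hypot(*(Q[:,:2]-c).T)-14
    r=least_squares(f,c,loss='soft_l1',f_scale=1.5)
    return len(Q),r.x.round(1),np.median(abs(f(r.x))).round(2)
def zspan(frames,n,c,zr):
    Q=np.vstack([pts(n,p,d,hsvmask(p,(0,0,60),(180,75,255)),c,15,zr) for p,d in frames])
    return np.percentile(Q[:,2],[1,5,50,95,99]).round(1)
E
python3 - <<'E'
from h import *
fr=[grab('side') for _ in range(4)]
for nm,c,zr,zz in(('leaf',(502,-75),(99,121),(85,140)),('up',(558,-95),(131,145),(120,160)),('low',(558,-95),(73,87),(66,100))):
    print(nm,cyl(fr,'side',c,zr),zspan(fr,'side',c,zz))
ft=[grab('top') for _ in range(3)]
print('top up', zspan(ft,'top',(558,-95),(120,160)))
Q=np.vstack([pts('top',p,d,hsvmask(p,(0,0,60),(180,75,255)),(555,-97),22,(140,156)) for p,d in ft]);print(len(Q),Q.mean(0).round(1))
E
```

```text
leaf (504, array([500.1, -75.1]), np.float64(0.7)) [ 96.8  98.8 118.2 124.1 124.9]
up (380, array([556.1, -98.5]), np.float64(0.96)) [130.9 135.7 146.9 148.6 149.2]
low (356, array([556. , -98.5]), np.float64(1.01)) [73.1 78.1 88.8 90.6 91. ]
top up [132.2 135.5 147.2 151.9 152.9]
247 [ 557.9 -100.3  147.2]
```

Both jamb knuckles fit to the same axis (556.0,-98.5), and the leaf hole is at (500.1,-75.1). That makes the move +60.6 mm along tool x, +2.9 mm along y and 0.5 mm up. I'll insert slowly.

Emit:
step_arm(steps="0 0 0 0 0.003 -0.0005 1;0 0 0 0.008 0.003 -0.0005 1;0 0 0 0.018 0.003 -0.0005 1;0 0 0 0.028 0.003 -0.0005 1;0 0 0 0.038 0.003 -0.0005 1;0 0 0 0.046 0.003 -0.0005 1;0 0 0 0.052 0.003 -0.0005 1;0 0 0 0.057 0.003 -0.0005 1;0 0 0 0.0605 0.003 -0.0005 1;0 0 0 0.0605 0.003 -0.0005 1;0 0 0 0.0605 0.003 -0.0005 1;0 0 0 0.0605 0.003 -0.0005 1")

```text
time_s: 14.55
eef_pos: [505.5, -79.9, 114.3]
ee_rot: [[0.94, -0.342, -0.0], [-0.342, -0.94, 0.0], [-0.0, 0.0, -1.0]]
ft_force: [-0.2, 0.4, -3.9]
finger_gap: 0.089
```

Run:
```python
from h import *
s=arm.get_state();print(s['time_s'],np.round(s['eef_pos'],1),np.round(s['ee_rot'],3).tolist(),s['ft_force'],s['moment'],s['finger_gap'])
fr=[grab('side') for _ in range(4)]
for nm,c,zr,zz in(('leaf',(556,-97),(99,121),(94,127)),('up',(556,-97),(131,145),(127,160)),('low',(556,-97),(73,87),(66,93))):
    print(nm,cyl(fr,'side',c,zr),zspan(fr,'side',c,zz))
save(cv2.resize(fr[-1][0][180:300,240:380],None,fx=5,fy=5,interpolation=2),'in.png')
```

```text
14.55 [505.5 -79.9 114.3] [[0.94, -0.342, -0.0], [-0.342, -0.94, 0.0], [-0.0, 0.0, -1.0]] [-0.16906289  0.38675115 -3.8642996 ] [-0.01586919 -0.02510148  0.00750693] 0.08911476299199496
leaf (456, array([555.6, -98.2]), np.float64(0.66)) [ 96.4  98.8 116.4 124.5 125.2]
up (391, array([556.2, -98.5]), np.float64(1.07)) [130.9 132.2 145.9 148.3 149.1]
low (337, array([556.1, -98.5]), np.float64(0.94)) [72.2 73.8 86.4 90.5 91.3]
```

View pics/in.png

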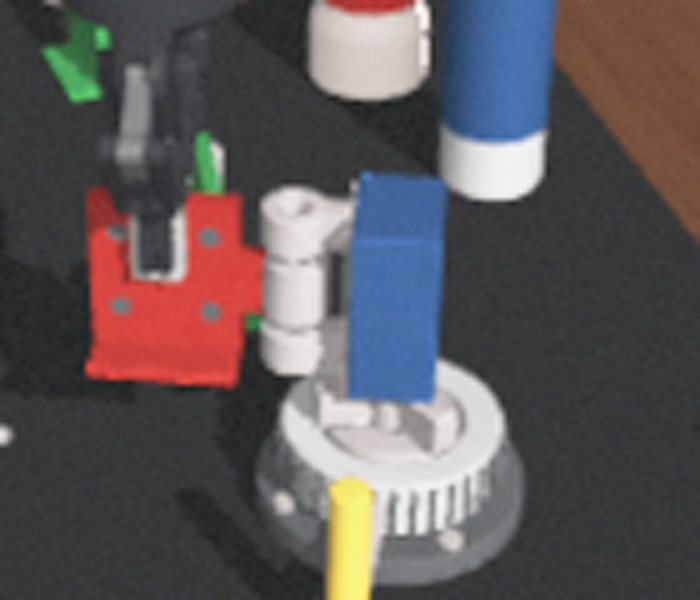

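```bash
python3 -c "
from workcell import arm
print(arm.sign_off())"
```

```text
the job is handed in; nothing more can be done
None
```

I tightened the chuck onto the jamb's shank, and the red leaf is held in the gripper with its knuckle in the jamb gap. The job is handed in at about 15 s of the 64 s. No verdict was reported.

**Chuck:** I turned the sleeve by its post about 1.08 rad from its start, and the resistance rose as it tightened. After release the post settled about 0.85 rad from its start. That is a little under the 0.89 expected, so either the sleeve did not start exactly at 0 or the measurement is off by about 4 mm. The jaw forces themselves could not be measured. The jamb, which looked tilted at first, straightened up.

**Leaf, last checks:**

| Check | Measured | Limit |
|---|---|---|
| Sideways offset of the hole axes | about 0.6 mm | 4 mm |
| Height off mid-gap | about 0.5 mm | 5 mm |
| Steady downward force at the wrist | 3.9 N, about the leaf's weight | – |
| Sideways force at the wrist | under 0.5 N, so no sign of leaning on the jamb | 1 N (leaf on jamb) |

- **Camera limits:** both alignment figures come from the side camera only, because the arm hid the leaf from the top camera.
- **Uprightness:** I judged the leaf upright from the picture and the vertical tool rather than measuring its tilt.
- **Bystanders:** the gripper stayed clear of them. I did not re-measure their positions at the end.

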